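# Check the lift-plate spring of a printer paper cassette

## Task

Check the lift plate of the paper cassette that has been taken out of the office printer: with the fingertips, press the spring-backed plate down by its green corner until the blue pointer on the cassette's front is level with the red line, hold it there for a second, then let it rise gently under the finger all the way back up and come clear. Do not press well past the red line (near the bottom the plate would lock down), and keep off the cork feed pad. Nothing is to be picked up or shoved: the cassette, the glue stick, the spare roller, the stamp and the mug stay where they are.

Things in the scene. Friction and masses are not known exactly. Their poses are not given: they have to be found in the camera images.
- cassette: A4 paper cassette: dark grey open tray, light grey front panel, loose on the desk, about 1 kg. Origin: centre of its underside; z up, x to its front panel, y to the gauge side. Spans x -183 to 184, y -125 to 125 mm (panel y +-136). Side walls 65 mm high, rear wall 56, front panel 88 (x 164 to 184). Grey paper guides, 54 mm high, at y +-107 (x -125 to -5) and x -125.
- plate (a joint): Hinge of the steel lift plate, rad: 0 = fully up (rest), grows as it is pressed; 0.120 = pointer on the red line; locks down from 0.165; hard stop 0.20. Axis along cassette y at x -50, z 14 mm; at 0 the plate (190 mm wide, front edge 199 mm from the axis) rises 0.215 rad to the front. Spring force at the green corner: about 4 to 5 N when up, 8 to 10 N at the red line. Released, it springs up.
- press_point (a point): Centre of the top face of the green patch (40 mm along cassette x, 36 along y, 2 thick) on the plate's front corner on the gauge side, to press on. At rest at cassette x 123, y 75, z 55 mm, 175 mm from the hinge axis; 21 mm lower at the red line. Front panel 40 mm ahead, side wall 47 mm beside it. Its z is normal to the plate.
- green_corner: The same green touch patch as a body of the plate: origin at the centre of its underside, 2 mm below press_point.
- cork_pad: Cork feed pad, 20 mm (x) by 60 mm (y), 1.5 mm thick, in the middle of the plate's front edge; origin at the centre of its underside. Its centre is 75 mm from the centre of the green patch, along cassette -y. Not to be touched.
- pointer (a point): Scale-side end of the blue pointer blade (38 mm wide, 4.5 high) that sticks out of a slot in the front panel's outer face and moves with the plate: 66 mm above the desk at rest, 37 mm when level with the red line.
- red_line (a point): Middle of the red line (34 mm long, 5 mm high) on the white scale card with black ticks, on the front panel's outer face beside the pointer's slot, 37 mm above the desk.
- glue_stick: Standing glue stick with blue cap, 29 mm diameter, 98 mm high, origin under its centre. Bystander.
- spare_roller: Standing spare pick-up roller, black rubber on a white hub, 32 mm diameter, 44 mm high, origin under its centre. Bystander.
- stamp: Red and grey self-inking stamp, 34 x 46 mm, 70 mm high, origin under its centre. Bystander.
- mug: Glass mug, 76 mm diameter, 85 mm high, with a handle, origin under its centre. Bystander.

How it is judged:
On the way:
1. the plate is held down by a finger on its green corner, with the pointer level with the red line (within 4 mm), for half a second (value of joint plate between 0.102 and 0.138 rad and contact force between the fingers and green_corner above 1 N), for 0.5 s.
At the end, for the whole second after the job is handed in: The plate is back fully up (joint under 0.012 rad) and at rest, the cassette is flat on the desk within 12 mm of where it was, and the four bystanders stand within 15 mm of where they were (value of joint plate below 0.012 rad and velocity of joint plate between -0.05 and 0.05 rad/s and distance of cassette from where it was at the start of the episode below 0.012 m and angle between cassette's own z axis and vertical below 0.03 rad and linear speed of cassette below 0.01 m/s and distance of each of glue_stick, spare_roller, stamp, mug from where it was at the start of the episode below 0.015 m and angle between each of glue_stick, spare_roller, stamp, mug's own z axis and vertical below 0.15 rad); the robot touches nothing.
It fails at once if the plate is pressed well past the red line, to where it locks down (0.165 rad, about 10 mm of pointer travel past the line) (value of joint plate above 0.165 rad).
It fails at once if the plate is let go and snaps up (faster than 1.5 rad/s, about 0.27 m/s at the green corner) (velocity of joint plate below -1.5 rad/s).
It fails at once if the robot touches the cork feed pad (contact force between any of the fingers, the arm and cork_pad above 0.3 N).
It fails at once if the cassette is lifted, tipped or shoved (more than 12 mm or 0.06 rad) (distance of cassette from where it was at the start of the episode above 0.012 m or angle between cassette's own z axis and vertical above 0.06 rad).
It fails at once if a bystander is moved more than 15 mm, lifted or tipped (distance of any of glue_stick, spare_roller, stamp, mug from where it was at the start of the episode above 0.015 m or angle between any of glue_stick, spare_roller, stamp, mug's own z axis and vertical above 0.15 rad).
It also fails if it takes over 43 s, if anything falls off the work surface, if the arm or the gripper's body presses on something with over 40 N, if the wrist force passes 120 N, or if a joint passes its speed limit or range.

## Robot

A 7-joint arm with a two-finger parallel gripper is mounted at the origin on the work surface. World frame = base frame: x ahead of the robot, y to its left, z up, the work surface at z = 0. Lengths are in m, angles in rad, forces in N, time in s.
With the tool pointing down it reaches from about 0.35 to 0.9 m from the base axis. Payload 19.9 kg.
Tool frame: the origin (TCP) lies midway between the tips of the shut fingers; the grasp point (between the pads) lies 19 mm behind it (robot.grip_depth is the distance from the TCP to the grasp point, in m); z points along the fingers, y is the line along which they close (so a half turn about z gives the same grasp; the last joint's range is limited). The gripper opens to 94 mm and grips with 3 to 60 N. Pads are 16 mm wide; open, the fingers measure 119 mm over their backs; the gripper's body (75 mm by 177 mm) begins 78 mm behind the grasp point.
Start: joints at [-0.042, 0.417, -0.01, 1.614, 0.005, 1.111, -0.053], TCP at [0.625, 0, 0.205] pointing down, gripper open.
Joint ranges: [-2.81, 2.81], [-0.39, 2.02], [-1.27, 1.25], [0.06, 2.57], [-1.19, 4.33], [0.19, 2], [-2.82, 2.82]. Speed limits (rad/s): [1.89, 1.89, 2.39, 2.39, 3.01, 3.01, 3.01].

## Interface

Orientations are given as a 3x3 rotation matrix whose columns are the frame's x, y, z axes.
In Python, from plant import robot gives the robot as it stands.
- The arm moves only by the tool drive_tool, never from a script. Its argument "commands" is one flat list of numbers, 7 for each row, row after row: the turn, a rotation vector about the tool's x, y, z in rad, then the shift along the tool's x, y, z in mm, then the opening in per cent of the stroke, from 0 (shut) to 100 (fully open). A call has 1 to 10 rows; each row is the pose to reach, as a shift and turn from the pose commanded when the call began, along the tool's axes at that moment; what a row does not reach only later rows make up. A row lasts 1/8 s, in which the tool goes at most 62.5 mm and 10.7 degrees, less where a joint would pass 70% of its speed; a pose out of reach is approached as far as the arm can. A call with a gripper value outside its range is refused whole. The fingers move at their own pace and stop on an object; "force" is the grip in N (left out, the last holds). Time passes only in rows, so rows that repeat a pose let the fingers close. It gives the time, the measured TCP pose, the force, the opening and the grip force at its end, in the units of the state.
- robot.observe(): the state, without advancing time (a new reading comes with each control period).
- robot.camera(name): name is "scene" or "side" or "wrist"; returns a dict with "pixels" (384x512x3 uint8, blue, green, red), "z_map" (384x512 float32, m along the optical axis (not along the pixel's ray), 0 where there is no reading), "intrinsics" (3x3 intrinsics, pixels), "R" (3x3) and "t" (3): a world point X has camera coordinates R X + t; the wrist camera has in their place "tool_from_camera" (4x4, takes a point from camera to tool coordinates, whose origin is the TCP and whose axes are the flange's). Camera axes: x right, y down, z forward; pixel columns grow to the right and rows downward; lengths in m; the calibration is good to about 2 mm. A picture is of the moment at which its call begins: read the wrist's pose just before it.
- robot.finish_job(): hands the job in; it is judged then, once.
Trained networks look in a picture, given as the dict that the camera call returned (one of the last four; its "shot" number tells which), for a name from the list of things; names that differ only in an ending like _2 or _b are one class to them, and where a whole thing is asked for, a point or a joint stands for the part that bears it (a point fixed in the world has none). Each returns a list of dicts, best first, with "p" (0 to 1); they miss things now and then, are a little off and sometimes report something else, mostly with a low value. They report only what shows in the picture. A call takes as long as a camera call.
- robot.silhouettes(picture, label): "mask" (384x512 bool, what is visible of it) and "uv" ([column, row] in pixels, amid what is visible of it).
- robot.tip_of(picture, label): "uv" ([column, row] in pixels: a listed point, or the origin of a listed thing).
The state is a dict: "t": time; "qpos": joint angles; "joint_vel": joint speeds; "joint_efforts": joint torques, N m; "tool_pos": TCP position; "orientation": TCP orientation; "wrist_force": force on the tool from outside, world axes, zero at the start; "ft_torque": the same for the moment, N m; "opening": finger opening in m; "finger_force": force on a finger pad.
Only numpy, scipy, OpenCV 4.12 (cv2) and the standard library are available. Lean on these libraries where they do the work, as an engineer would, in place of code of your own. Each camera call takes 0.05 s, during which the arm holds its last target. There are 200 camera calls.

## Working session

There is one attempt and no reset: what is moved stays moved. The work goes in short steps, Python scripts to look and compute and a tool call to move; the robot and the scene stay as the last step left them, time stands still between calls to the robot, and variables do not carry over. Pictures are saved under pics/ and viewed, at most 10 in all, crops included, and the job is handed in when it is done.

Besides the shell and the picture viewer there is one more tool, called after ">>>" as name(argument=value, ...), one argument or row to a line, values as JSON. drive_tool: Moves the arm, as the interface text tells. Its arguments: {"type":"object","properties":{"commands":{"type":"array","items":{"type":"number"}},"force":{"type":"number"}},"required":["commands"]}

```bash
mkdir -p pics; cat > h.py <<'E'
import numpy as np, cv2
from plant import robot
def world(p,uv,z=None,r=2):
    u,v=uv; K=np.array(p["intrinsics"])
    zm=p["z_map"][max(0,int(v)-r):int(v)+r+1,max(0,int(u)-r):int(u)+r+1]; zm=zm[zm>0]
    d=np.median(zm) if zm.size else np.nan
    c=np.linalg.inv(K)@[u,v,1]
    if "R" in p: R=np.array(p["R"]);t=np.array(p["t"]); return R.T@(c*d-t)
    T=np.array(p["tool_from_camera"]); s=p["state"]
    return np.array(s["orientation"])@(T[:3,:3]@(c*d)+T[:3,3])+np.array(s["tool_pos"])
def shot(n):
    s=robot.observe(); p=robot.camera(n); p["state"]=s; return p
E
python3 - <<'E'
from h import *
np.set_printoptions(precision=4,suppress=True)
ims=[]
for n in ["scene","side"]:
    p=shot(n); im=p["pixels"].copy()
    for l in ["press_point","cork_pad","pointer","red_line","cassette","glue_stick","spare_roller","stamp","mug"]:
        for d in robot.tip_of(p,l)[:1]:
            print(n,l,round(d["p"],2),np.round(d["uv"],1),world(p,d["uv"])); cv2.circle(im,tuple(int(x) for x in d["uv"]),3,(255,0,255),1)
    for l in ["green_corner"]:
        for d in robot.silhouettes(p,l)[:1]:
            m=d["mask"]; ys,xs=np.nonzero(m); print(n,"mask",d["p"],d["uv"],world(p,d["uv"]),m.sum())
    ims.append(im)
cv2.imwrite("pics/a.png",cv2.resize(np.hstack(ims),(800,300)))
cv2.imwrite("pics/b.png",cv2.resize(ims[0],(800,600)))
E
```

```text
scene press_point 0.44 [273.4 222.4] [ 0.5704 -0.0051  0.0568]
scene cork_pad 0.49 [253.1 242.3] [ 0.571  -0.0823  0.0576]
scene pointer 0.77 [301.4 223. ] [0.6286 0.0188 0.0703]
scene red_line 0.56 [302.3 230.1] [0.6288 0.0262 0.0422]
scene cassette 0.76 [210.8 229.8] [ 0.4534 -0.0889  0.0298]
scene glue_stick 0.94 [172.4 305.7] [ 0.522  -0.2823  0.0149]
scene spare_roller 0.56 [296.  215.9] [0.615  0.0161 0.0861]
scene stamp 0.97 [263.9 194.2] [0.5    0.0554 0.0637]
scene mug 0.97 [102. 286.] [ 0.3874 -0.3427  0.0346]
side press_point 0.5 [234.5 180.3] [ 0.5661 -0.0029  0.0559]
side cork_pad 0.72 [257.2 163.5] [ 0.5588 -0.0791  0.0551]
side red_line 0.82 [208.1 182.2] [0.6036 0.0449 0.0654]
side cassette 0.67 [296.7 207.5] [ 0.4209 -0.0469  0.0232]
side glue_stick 0.74 [319.1 142.7] [ 0.5039 -0.2752  0.0121]
side spare_roller 0.6 [204.2 226.2] [0.5594 0.1141 0.0091]
side stamp 0.86 [244.  252.8] [0.436  0.1259 0.0292]
side mug 0.9 [380.  159.7] [ 0.3405 -0.2922  0.0337]
side mask 0.47 [233.7, 180.9] [ 0.5669 -0.0009  0.055 ] 221
```

View pics/a.png

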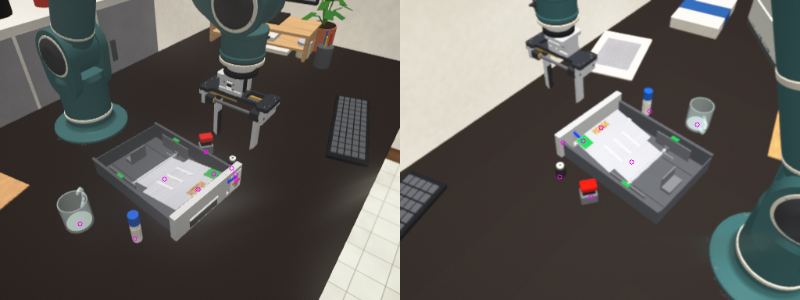

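The side view shows the cassette's front panel facing +x, with the green corner at about (585,141) in the picture and the orange cork beside it. The roller and stamp stand outside the gauge side. The green patch is at about (0.567, -0.003, 0.056).

```bash
python3 - <<'E'
from h import *
s=robot.observe();print(s["t"],s["tool_pos"],np.round(s["orientation"],3),s["wrist_force"])
print(np.round(np.array(s["orientation"]).T@(np.array([.567,-.003,.15])-s["tool_pos"])*1000))
E
```

```text
1.1 [ 6.24967714e-01 -1.47821125e-06  2.05436791e-01] [[-0.  1. -0.]
 [ 1.  0. -0.]
 [-0. -0. -1.]] [ 0.09350724 -0.0604746  -0.48272532]
[ -3. -58.  55.]
```

>>> drive_tool(
  commands=[0, 0, 0, -1, -20, 0, 0, 0, 0, 0, -2, -40, 0, 0, 0, 0, 0, -3, -58, 10, 0, 0, 0, 0, -3, -58, 20, 0, 0, 0, 0, -3, -58, 20, 0, 0, 0, 0, -3, -58, 20, 0],
  force=20,
)

```text
t: 1.85
tool_pos: [0.5676, -0.0029, 0.1855]
orientation: [[-0.0, 1.0, 0.0], [1.0, 0.0, 0.0], [0.0, 0.0, -1.0]]
wrist_force: [0.1, 0.4, 0.6]
opening: 0.0375
finger_force: 0.0
```

```bash
python3 - <<'E'
from h import *
np.set_printoptions(precision=4,suppress=True)
p=shot("wrist"); im=p["pixels"].copy(); s=p["state"]; print(s["t"],s["tool_pos"],s["opening"],s["wrist_force"])
for l in ["press_point","cork_pad"]:
    for d in robot.tip_of(p,l)[:1]: print(l,d["p"],d["uv"],world(p,d["uv"])); cv2.circle(im,tuple(int(x) for x in d["uv"]),3,(255,0,255),1)
hsv=cv2.cvtColor(p["pixels"],cv2.COLOR_BGR2HSV)
m=cv2.inRange(hsv,(45,100,60),(85,255,255))
n,lab,st,c=cv2.connectedComponentsWithStats(m)
for i in range(1,n):
    if st[i,4]>100: print("green",st[i],c[i],world(p,c[i]))
cv2.imwrite("pics/c.png",im)
E
```

```text
1.85 [ 0.5676 -0.0029  0.1855] 0.03749689131787951 [0.1372 0.436  0.6228]
press_point 0.98 [254.4, 184.8] [ 0.561  -0.0036  0.055 ]
cork_pad 0.91 [252.2, 244.2] [ 0.5579 -0.0768  0.055 ]
green [ 74 129  26  13 284] [ 86.412 134.662] [0.3804 0.0528 0.0581]
green [239 168  35  34 972] [256.2222 184.0309] [ 0.5631 -0.0026  0.0553]
```

View pics/c.png

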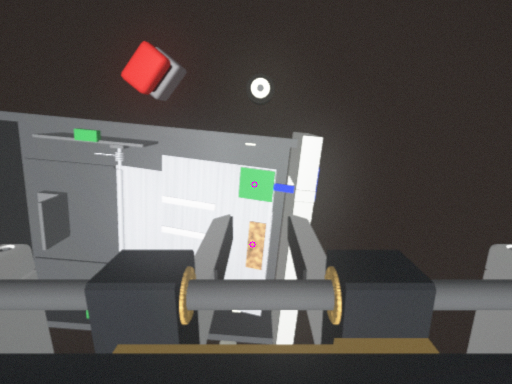

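The wrist view shows the green patch at (256,184), the cork at (252,244), and the blue pointer root at (284,188). I'll move above the patch, shifted slightly away from the cork, and then descend.

>>> drive_tool(
  commands=[0, 0, 0, 1, -2, 0, 0, 0, 0, 0, 2, -4, 25, 0, 0, 0, 0, 2, -4, 50, 0, 0, 0, 0, 2, -4, 75, 0, 0, 0, 0, 2, -4, 95, 0, 0, 0, 0, 2, -4, 108, 0, 0, 0, 0, 2, -4, 115, 0, 0, 0, 0, 2, -4, 115, 0],
)

```text
t: 3.0
tool_pos: [0.563, -0.001, 0.0705]
orientation: [[-0.0, 1.0, -0.0], [1.0, 0.0, -0.0], [-0.0, -0.0, -1.0]]
wrist_force: [-0.0, -0.1, -0.6]
opening: 0.0008
finger_force: 0.0
```

>>> drive_tool(
  commands=[0, 0, 0, 0, 0, 2, 0, 0, 0, 0, 0, 0, 4, 0, 0, 0, 0, 0, 0, 6, 0, 0, 0, 0, 0, 0, 8, 0, 0, 0, 0, 0, 0, 8, 0],
)

```text
t: 3.62
tool_pos: [0.5629, -0.001, 0.0623]
orientation: [[-0.0, 1.0, -0.0], [1.0, 0.0, -0.0], [-0.0, -0.0, -1.0]]
wrist_force: [-0.5, -0.7, -0.3]
opening: 0.0007
finger_force: 0.0
```

>>> drive_tool(
  commands=[0, 0, 0, 0, 0, 2, 0, 0, 0, 0, 0, 0, 4, 0, 0, 0, 0, 0, 0, 6, 0, 0, 0, 0, 0, 0, 6, 0],
)

```text
t: 4.12
tool_pos: [0.563, -0.001, 0.0563]
orientation: [[-0.0, 1.0, -0.0], [1.0, 0.0, -0.0], [-0.0, -0.0, -1.0]]
wrist_force: [0.4, 0.1, -0.8]
opening: 0.0002
finger_force: 0.0
```

>>> drive_tool(
  commands=[0, 0, 0, 0, 0, 1, 0, 0, 0, 0, 0, 0, 2, 0, 0, 0, 0, 0, 0, 2, 0],
)

```text
t: 4.5
tool_pos: [0.5633, -0.001, 0.0546]
orientation: [[0.0, 1.0, 0.001], [1.0, -0.0, -0.0], [-0.0, 0.001, -1.0]]
wrist_force: [0.4, -0.2, 4.1]
opening: 0.0007
finger_force: 2.2
```

>>> drive_tool(
  commands=[0, 0, 0, 0, 0, 1, 0, 0, 0, 0, 0, 0, 2, 0, 0, 0, 0, 0, 0, 2, 0],
)

```text
t: 4.88
tool_pos: [0.5636, -0.0011, 0.0527]
orientation: [[0.0, 1.0, 0.001], [1.0, -0.0, -0.0], [-0.0, 0.001, -1.0]]
wrist_force: [1.8, -0.1, 6.3]
opening: 0.0003
finger_force: 2.4
```

>>> drive_tool(
  commands=[0, 0, 0, 0, 0, 2, 0, 0, 0, 0, 0, 0, 4, 0, 0, 0, 0, 0, 0, 4, 0],
)

```text
t: 5.25
tool_pos: [0.5636, -0.001, 0.0487]
orientation: [[0.0, 1.0, 0.001], [1.0, -0.0, -0.0], [-0.0, 0.001, -1.0]]
wrist_force: [1.8, -1.0, 5.7]
opening: 0.0004
finger_force: 2.8
```

Contact came at z≈0.0555, so the red line should be near TCP z≈0.034. I'll press to 0.038 and look.

>>> drive_tool(
  commands=[0, 0, 0, 0, 0, 2, 0, 0, 0, 0, 0, 0, 4, 0, 0, 0, 0, 0, 0, 6, 0, 0, 0, 0, 0, 0, 8, 0, 0, 0, 0, 0, 0, 10, 0, 0, 0, 0, 0, 0, 11, 0, 0, 0, 0, 0, 0, 11, 0],
)

```text
t: 6.12
tool_pos: [0.5644, -0.0011, 0.0382]
orientation: [[0.0, 1.0, 0.003], [1.0, -0.0, -0.0], [-0.0, 0.003, -1.0]]
wrist_force: [4.8, -0.2, 9.1]
opening: 0.0002
finger_force: 4.0
```

```bash
cat > pt.py <<'E'
from h import *
import sys
np.set_printoptions(precision=4,suppress=True)
p=shot("scene"); im=p["pixels"]; s=p["state"]; print(s["tool_pos"],s["wrist_force"])
for l in ["pointer","red_line","press_point"]:
    for d in robot.tip_of(p,l)[:1]: print(l,d["p"],d["uv"],world(p,d["uv"],r=1))
hsv=cv2.cvtColor(im,cv2.COLOR_BGR2HSV)
for nm,lo,hi in [("blue",(105,120,50),(130,255,255)),("red",(170,120,60),(180,255,255)),("red0",(0,150,60),(6,255,255))]:
    m=cv2.inRange(hsv,lo,hi); q=np.zeros_like(m); q[205:260,280:325]=m[205:260,280:325]
    ys,xs=np.nonzero(q)
    if len(xs): print(nm,len(xs),xs.mean(),ys.mean(),world(p,(xs.mean(),ys.mean()),r=1))
cv2.imwrite(sys.argv[1],cv2.resize(im[190:265,250:350],(800,600),interpolation=cv2.INTER_CUBIC))
E
python3 pt.py pics/d.png
```

```text
[ 0.5644 -0.0011  0.0382] [ 4.8319 -0.1794  9.0611]
pointer 0.86 [304.0, 230.0] [0.6291 0.0339 0.0366]
red_line 0.97 [301.7, 230.0] [0.6286 0.0237 0.0445]
press_point 0.42 [271.4, 228.3] [ 0.5683 -0.0093  0.0401]
blue 38 295.6842105263158 237.8684210526316 [ 0.6285 -0.0008  0.0393]
red 1 301.0 232.0 [0.6287 0.0211 0.0402]
red0 3 304.0 230.0 [0.6291 0.0339 0.0366]
```

View pics/d.png

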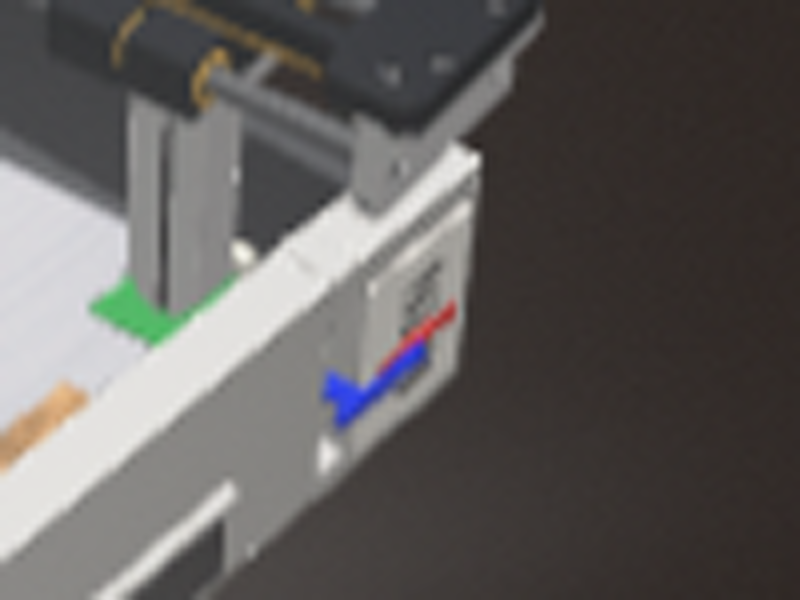

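The close view shows the finger on the green patch. The blue pointer (345,415)-(425,350) is close to the red line (385,365)-(455,310), and looks slightly below it. The blade sticks out of the panel, so that could be parallax, and I'll measure the plate's slope by depth.

```bash
cat > sl.py <<'E'
from h import *
np.set_printoptions(precision=4,suppress=True)
def cloud(p):
    K=np.array(p["intrinsics"]); v,u=np.mgrid[0:384,0:512]; d=p["z_map"]
    c=np.stack([(u-K[0,2])/K[0,0]*d,(v-K[1,2])/K[1,1]*d,d],-1)
    if "R" in p: return (c-np.array(p["t"]))@np.array(p["R"])
    T=np.array(p["tool_from_camera"]); s=p["state"]
    return (c@T[:3,:3].T+T[:3,3])@np.array(s["orientation"]).T+np.array(s["tool_pos"])
for n in ["wrist","side","scene"]:
    p=shot(n); X=cloud(p); 
    yw=-0.06; h=np.array([0.563,-0.0025]); ex=np.array([np.cos(yw),np.sin(yw)]); ey=np.array([-ex[1],ex[0]])
    a=(X[...,:2]-h)@ex; b=(X[...,:2]-h)@ey
    m=(p["z_map"]>0)&(a>-100)&(a<-20)&(b>-60)&(b<10)&(X[...,2]<.07)&(X[...,2]>.005)
    A=np.c_[a[m],b[m],np.ones(m.sum())]; z=X[...,2][m]
    for _ in range(4):
        co=np.linalg.lstsq(A,z,rcond=None)[0]; k=abs(A@co-z)<.003; A=A[k];z=z[k]
    print(n,len(z),co,"theta",.215-np.arctan(co[0]),"z at press",co[2])
    hsv=cv2.cvtColor(p["pixels"],cv2.COLOR_BGR2HSV)
    g=(cv2.inRange(hsv,(45,100,60),(85,255,255))>0)&(abs(a)<.03)&(abs(b)<.03)&(p["z_map"]>0)
    print(" green n",g.sum(), X[g].mean(0) if g.any() else "")
    if n=="scene":
        K=np.array(p["intrinsics"])
        pr=lambda P:(lambda q:q[:2]/q[2])(K@(np.array(p["R"])@P+p["t"]))
        print(" px per 10mm up, out", pr(np.array([.629,.02,.047]))-pr(np.array([.629,.02,.037])), pr(np.array([.639,.02,.037]))-pr(np.array([.629,.02,.037])))
E
sed -i 's/a>-100)&(a<-20)&(b>-60)&(b<10)/a>-.1)\&(a<-.02)\&(b>-.06)\&(b<.01)/' sl.py; python3 sl.py
```

```text
wrist 6085 [ 0.1171 -0.0098  0.0356] theta 0.09846947231530437 z at press 0.035628156926391825
 green n 1019 [0.568  0.0054 0.0382]
side 747 [ 0.1118 -0.0161  0.0353] theta 0.10370682414665275 z at press 0.035277774151084206
 green n 93 [0.5604 0.0014 0.0378]
scene 637 [ 0.1145 -0.0096  0.0359] theta 0.10094909768764943 z at press 0.03586903455380617
 green n 37 [ 0.5595 -0.0149  0.0378]
 px per 10mm up, out [ 0.3233 -3.1226] [3.7811 1.9134]
```

```bash
cat > bl.py <<'E'
from h import *
import sl
p=shot("scene"); X=sl.cloud(p); hsv=cv2.cvtColor(p["pixels"],cv2.COLOR_BGR2HSV); H,S,V=hsv[...,0],hsv[...,1],hsv[...,2]
box=np.zeros((384,512),bool); box[215:255,270:312]=1
bl=box&(H>105)&(H<130)&(S>130); rd=box&((H>168)|(H<8))&(S>100)
pan=(X[...,0]>.59)&(X[...,0]<.65)&(X[...,1]>-.16)&(X[...,1]<.035)&(X[...,2]>.02)&(X[...,2]<.075)&~bl&(p["z_map"]>0)
A=np.c_[X[pan][:,1:],np.ones(pan.sum())]; x=X[pan][:,0]
for i in range(8):
    co=np.linalg.lstsq(A,x,rcond=None)[0]; k=(abs(A@co-x)<[.012,.008,.005,.004,.003,.003,.003,.003][i]); A=A[k];x=x[k]
print("panel",len(x),co)
for n,m in [("blue",bl),("red",rd)]:
    P=X[m]; off=P[:,0]-np.c_[P[:,1:],np.ones(len(P))]@co
    print(n,m.sum(),"offset",np.median(off),"z",np.median(P[:,2]),"y",P[:,1].min(),P[:,1].max())
# rays onto panel plane at protrusion e
K=np.array(p["intrinsics"]);R=np.array(p["R"]);C=-R.T@np.array(p["t"])
for n,m,es in [("blue",bl,[0,.003,.006,.009]),("red",rd,[0])]:
    v,u=np.nonzero(m); d=(np.linalg.inv(K)@np.c_[u,v,np.ones(len(u))].T).T@R
    for e in es:
        nn=np.array([1,-co[0],-co[1]]); s=(co[2]+e-C@nn)/(d@nn); Q=C+d*s[:,None]; print(n,e,"mean z",Q[:,2].mean(),"y",Q[:,1].min(),Q[:,1].max())
E
sed -i 's/^for n in \["wrist"/if __name__=="__main__":\n  for n in ["wrist"/' sl.py; python3 - <<'E'
s=open('sl.py').read().split('if __name__')
open('sl.py','w').write(s[0])
E
python3 bl.py
```

```text
panel 878 [ 0.0946 -0.0223  0.6255]
blue 35 offset 0.007569081759292606 z 0.04386376228296417 y -0.019089647697236947 0.018803897374417077
red 12 offset 0.001377473705992227 z 0.03789590661210612 y 0.01815157305854876 0.04234882505056119
blue 0 mean z 0.032837309801420855 y -0.01273724311227864 0.029013859951021903
blue 0.003 mean z 0.03812877909839398 y -0.017092747852885726 0.024331898557090725
blue 0.006 mean z 0.04342024839536711 y -0.02144825259349281 0.019649937163159548
blue 0.009 mean z 0.048711717692340235 y -0.025803757334099786 0.01496797576922837
red 0 mean z 0.03566951604578836 y 0.020425164819944497 0.04366239565210994
```

By depth, the blade stands about 7 mm proud with the pointer at z≈43 mm. That matches θ≈0.10, so I'll go 3.5 mm further and hold.

>>> drive_tool(
  commands=[0, 0, 0, 0, 0, 1, 0, 0, 0, 0, 0, 0, 2, 0, 0, 0, 0, 0, 0, 3, 0, 0, 0, 0, 0, 0, 3.5, 0, 0, 0, 0, 0, 0, 3.5, 0, 0, 0, 0, 0, 0, 3.5, 0, 0, 0, 0, 0, 0, 3.5, 0, 0, 0, 0, 0, 0, 3.5, 0, 0, 0, 0, 0, 0, 3.5, 0, 0, 0, 0, 0, 0, 3.5, 0],
)

```text
t: 7.78
tool_pos: [0.5647, -0.0011, 0.0349]
orientation: [[0.0, 1.0, 0.004], [1.0, -0.0, -0.0], [-0.0, 0.004, -1.0]]
wrist_force: [4.9, -1.1, 10.1]
opening: 0.0007
finger_force: 4.4
```

```bash
python3 bl.py | grep -v "blue 0"; python3 - <<'E'
from sl import *
for n in ["wrist","side"]:
    p=shot(n); X=cloud(p); yw=-0.095; h=np.array([0.563,-0.0025]); ex=np.array([np.cos(yw),np.sin(yw)]); ey=np.array([-ex[1],ex[0]])
    a=(X[...,:2]-h)@ex; b=(X[...,:2]-h)@ey
    m=(p["z_map"]>0)&(a>-.1)&(a<-.02)&(b>-.06)&(b<.01)&(X[...,2]<.07)&(X[...,2]>.005)
    A=np.c_[a[m],b[m],np.ones(m.sum())]; z=X[...,2][m]
    for _ in range(4):
        co=np.linalg.lstsq(A,z,rcond=None)[0]; k=abs(A@co-z)<.003; A=A[k];z=z[k]
    print(n,co,.215-np.arctan(co[0]))
E
```

```text
panel 882 [ 0.0946 -0.0222  0.6255]
blue 39 offset 0.007885379825165129 z 0.03944769690815696 y -0.01783916400749279 0.01677632910558378
red 19 offset 0.0009850312128567573 z 0.03721445350832109 y 0.010877185362654867 0.04412757697541821
red 0 mean z 0.03474686511440458 y 0.013440798130844867 0.04368967746134411
wrist [ 0.0971 -0.0051  0.0323] 0.1182401779878363
side [ 0.0936 -0.0083  0.0321] 0.1216248433196653
```

The slope fits give θ≈0.12 (0.118 and 0.122), with the pointer at 39 mm against the red line at 37 mm. I'll hold a little longer, then let it rise slowly.

>>> drive_tool(
  commands=[0, 0, 0, 0, 0, 0.5, 0, 0, 0, 0, 0, 0, 0.5, 0, 0, 0, 0, 0, 0, 0.5, 0, 0, 0, 0, 0, 0, 0.5, 0, 0, 0, 0, 0, 0, 0.5, 0, 0, 0, 0, 0, 0, 0.5, 0, 0, 0, 0, 0, 0, 0.5, 0, 0, 0, 0, 0, 0, 0.5, 0, 0, 0, 0, 0, 0, 0.5, 0, 0, 0, 0, 0, 0, 0.5, 0],
)

```text
t: 9.18
tool_pos: [0.5648, -0.0011, 0.0344]
orientation: [[0.0, 1.0, 0.004], [1.0, -0.0, -0.0], [-0.0, 0.004, -1.0]]
wrist_force: [5.8, -1.2, 9.1]
opening: 0.0003
finger_force: 4.4
```

>>> drive_tool(
  commands=[0, 0, 0, 0, 0, -1, 0, 0, 0, 0, 0, 0, -2, 0, 0, 0, 0, 0, 0, -3, 0, 0, 0, 0, 0, 0, -4, 0, 0, 0, 0, 0, 0, -5, 0, 0, 0, 0, 0, 0, -6, 0, 0, 0, 0, 0, 0, -7, 0, 0, 0, 0, 0, 0, -8, 0, 0, 0, 0, 0, 0, -9, 0, 0, 0, 0, 0, 0, -10, 0],
)

```text
t: 10.42
tool_pos: [0.5635, -0.001, 0.0439]
orientation: [[0.0, 1.0, 0.001], [1.0, -0.0, -0.0], [-0.0, 0.001, -1.0]]
wrist_force: [0.4, -0.6, 7.2]
opening: 0.0008
finger_force: 3.4
```

>>> drive_tool(
  commands=[0, 0, 0, 0, 0, -1, 0, 0, 0, 0, 0, 0, -2, 0, 0, 0, 0, 0, 0, -3, 0, 0, 0, 0, 0, 0, -4, 0, 0, 0, 0, 0, 0, -5, 0, 0, 0, 0, 0, 0, -6, 0, 0, 0, 0, 0, 0, -7, 0, 0, 0, 0, 0, 0, -8, 0, 0, 0, 0, 0, 0, -9, 0, 0, 0, 0, 0, 0, -10, 0],
)

```text
t: 11.68
tool_pos: [0.5628, -0.001, 0.0534]
orientation: [[0.0, 1.0, -0.0], [1.0, -0.0, -0.0], [-0.0, -0.0, -1.0]]
wrist_force: [-3.4, 1.3, 2.9]
opening: 0.0007
finger_force: 2.3
```

>>> drive_tool(
  commands=[0, 0, 0, 0, 0, -1, 0, 0, 0, 0, 0, 0, -2, 0, 0, 0, 0, 0, 0, -3, 0, 0, 0, 0, 0, 0, -5, 0, 0, 0, 0, 0, 0, -7, 0, 0, 0, 0, 0, 0, -10, 0, 0, 0, 0, 0, 0, -20, 0, 0, 0, 0, 0, 0, -40, 0, 0, 0, 0, 0, 0, -70, 0, 0, 0, 0, 0, 0, -110, 0],
)

```text
t: 12.92
tool_pos: [0.5626, -0.001, 0.1646]
orientation: [[0.0, 1.0, -0.001], [1.0, -0.0, -0.0], [-0.0, -0.001, -1.0]]
wrist_force: [0.6, -0.4, 0.5]
opening: 0.0007
finger_force: 0.0
```

```bash
python3 - <<'E'
from h import *
p=shot("wrist"); s=p["state"]; print(s["t"],s["tool_pos"],s["wrist_force"])
for l in ["press_point","cork_pad"]:
    for d in robot.tip_of(p,l)[:1]: print(l,d["p"],d["uv"],world(p,d["uv"]))
q=shot("scene")
cv2.imwrite("pics/e.png",np.hstack([cv2.resize(p["pixels"],(400,300)),cv2.resize(q["pixels"],(400,300))]))
E
```

```text
12.925 [ 0.56255735 -0.00102613  0.16457127] [ 0.59891623 -0.44051327  0.48263724]
press_point 0.82 [259.9, 189.2] [ 0.56210364 -0.00166729  0.05515855]
```

View pics/e.png

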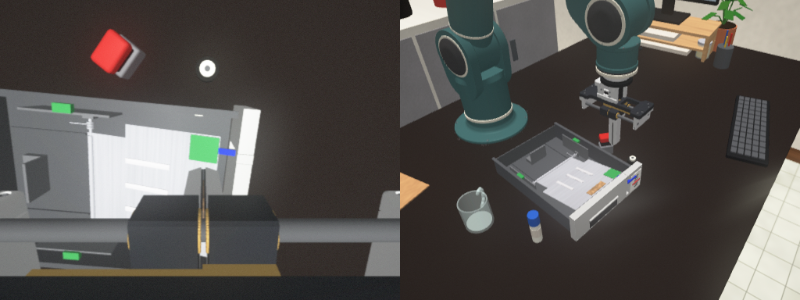

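The pictures show the gripper clear, the plate back up (green patch at (205,149), z 0.055 as at the start), the pointer high, and nothing else moved.

```bash
python3 -c "
from plant import robot
print(robot.finish_job())"
```

```text
the job is handed in; nothing more can be done
None
```

I pressed the plate to the red line (about 0.12 rad by depth measurement) and held it there for over a second. I then eased it back fully up, moved the gripper clear with nothing seen to have shifted, and handed the job in; no verdict was returned.

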